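Line up the printed lighthouses by size

TASK

Take the four printed lighthouses off the build plate and line them up by size on the display board, one standing upright and centred on each white disc: the smallest on the disc next to the magenta button, then in growing size, with the largest at the far end of the row. Don't knock any lighthouse over, and leave the glue bottle where it stands.

Things in the scene. Friction and masses are not known exactly. Their poses are not given: they have to be found in the camera images.
- tower_xs: The smallest of four printed toy lighthouses of one design: round shaft banded magenta, yellow, green, 26 mm across up to 30 mm, narrower white lantern and roof above; 42 mm high in all; foot 32 mm across, 4 mm thick. About 15 g, loose. Origin: centre of underside, z up. Starts standing near a corner of the bronze build plate (4 mm thick, 270 mm square), 110 mm or more from the others.
- tower_s: The second smallest of four printed toy lighthouses of one design: round shaft banded magenta, yellow, green, 32 mm across up to 40 mm, narrower white lantern and roof above; 56 mm high in all; foot 38 mm across, 4 mm thick. About 25 g, loose. Origin: centre of underside, z up. Starts standing near a corner of the bronze build plate (4 mm thick, 270 mm square), 110 mm or more from the others.
- tower_m: The second largest of four printed toy lighthouses of one design: round shaft banded magenta, yellow, green, 38 mm across up to 50 mm, narrower white lantern and roof above; 70 mm high in all; foot 44 mm across, 4 mm thick. About 45 g, loose. Origin: centre of underside, z up. Starts standing near a corner of the bronze build plate (4 mm thick, 270 mm square), 110 mm or more from the others.
- tower_l: The largest of four printed toy lighthouses of one design: round shaft banded magenta, yellow, green, 46 mm across up to 62 mm, narrower white lantern and roof above; 86 mm high in all; foot 52 mm across, 4 mm thick. About 75 g, loose. Origin: centre of underside, z up. Starts standing near a corner of the bronze build plate (4 mm thick, 270 mm square), 110 mm or more from the others.
- seat_a: One of four identical fixed white discs, 66 mm across, 3 mm thick, in a straight row 80 mm apart on a pale plywood board (385 x 90 x 8 mm) on the table; this one is at one end of the row. The row runs along its y axis, from seat_a to seat_d. Origin: centre of the disc's underside, z up; its top is 3 mm above that, 11 mm above the table.
- seat_b: One of four identical fixed white discs, 66 mm across, 3 mm thick, in a straight row 80 mm apart on a pale plywood board (385 x 90 x 8 mm) on the table; this one is second, between seat_a and seat_c. The row runs along its y axis, from seat_a to seat_d. Origin: centre of the disc's underside, z up; its top is 3 mm above that, 11 mm above the table.
- seat_c: One of four identical fixed white discs, 66 mm across, 3 mm thick, in a straight row 80 mm apart on a pale plywood board (385 x 90 x 8 mm) on the table; this one is third, between seat_b and seat_d. The row runs along its y axis, from seat_a to seat_d. Origin: centre of the disc's underside, z up; its top is 3 mm above that, 11 mm above the table.
- seat_d: One of four identical fixed white discs, 66 mm across, 3 mm thick, in a straight row 80 mm apart on a pale plywood board (385 x 90 x 8 mm) on the table; this one is at the other end of the row. The row runs along its y axis, from seat_a to seat_d. Origin: centre of the disc's underside, z up; its top is 3 mm above that, 11 mm above the table.
- start_mark: Fixed magenta round button, 26 mm across and 6 mm high, on the board in line with the row, 58 mm beyond the centre of either seat_a or seat_d (it varies); it marks the end of the row for the smallest lighthouse. A like button in black is at the other end. Origin: centre of its underside, z up.
- glue: Yellow bottle of plate adhesive with a black cap, 36 mm across and 85 mm high, about 90 g, standing loose on the table beyond the plate and board; to be left alone. Origin: centre of its underside, z up.
Mind the look-alikes: they are no part of the job. What is shaped like the tower_s but blue or red is not meant.

How it is judged:
At the end, for the whole second after the job is handed in: Counting from the disc next to the magenta button, the lighthouses stand smallest, second smallest, second largest, largest, one per disc: each resting on its disc with its centre within 12 mm of the disc's centre, upright within 0.1 rad, at rest and released (((horizontal distance between start_mark and seat_a below 0.1 m and (horizontal distance between tower_xs and seat_a below 0.012 m and z of tower_xs in the frame of seat_a between 0 and 0.006 m and angle between tower_xs's own z axis and vertical below 0.1 rad and linear speed of tower_xs below 0.02 m/s and angular speed of tower_xs below 0.3 rad/s) and (horizontal distance between tower_s and seat_b below 0.012 m and z of tower_s in the frame of seat_b between 0 and 0.006 m and angle between tower_s's own z axis and vertical below 0.1 rad and linear speed of tower_s below 0.02 m/s and angular speed of tower_s below 0.3 rad/s) and (horizontal distance between tower_m and seat_c below 0.012 m and z of tower_m in the frame of seat_c between 0 and 0.006 m and angle between tower_m's own z axis and vertical below 0.1 rad and linear speed of tower_m below 0.02 m/s and angular speed of tower_m below 0.3 rad/s) and (horizontal distance between tower_l and seat_d below 0.012 m and z of tower_l in the frame of seat_d between 0 and 0.006 m and angle between tower_l's own z axis and vertical below 0.1 rad and linear speed of tower_l below 0.02 m/s and angular speed of tower_l below 0.3 rad/s)) or (horizontal distance between start_mark and seat_d below 0.1 m and (horizontal distance between tower_xs and seat_d below 0.012 m and z of tower_xs in the frame of seat_d between 0 and 0.006 m and angle between tower_xs's own z axis and vertical below 0.1 rad and linear speed of tower_xs below 0.02 m/s and angular speed of tower_xs below 0.3 rad/s) and (horizontal distance between tower_s and seat_c below 0.012 m and z of tower_s in the frame of seat_c between 0 and 0.006 m and angle between tower_s's own z axis and vertical below 0.1 rad and linear speed of tower_s below 0.02 m/s and angular speed of tower_s below 0.3 rad/s) and (horizontal distance between tower_m and seat_b below 0.012 m and z of tower_m in the frame of seat_b between 0 and 0.006 m and angle between tower_m's own z axis and vertical below 0.1 rad and linear speed of tower_m below 0.02 m/s and angular speed of tower_m below 0.3 rad/s) and (horizontal distance between tower_l and seat_a below 0.012 m and z of tower_l in the frame of seat_a between 0 and 0.006 m and angle between tower_l's own z axis and vertical below 0.1 rad and linear speed of tower_l below 0.02 m/s and angular speed of tower_l below 0.3 rad/s)))); the robot touches nothing.
It fails at once if a lighthouse is knocked over (tilted more than 0.7 rad) (angle between any of tower_xs, tower_s, tower_m, tower_l's own z axis and vertical above 0.7 rad).
It fails at once if the glue bottle is moved more than 25 mm or knocked over (distance of glue from where it was at the start of the episode above 0.025 m or angle between glue's own z axis and vertical above 0.5 rad).
It also fails if it takes over 138 s, if anything falls off the work surface, if the arm or the gripper's body presses on something with over 40 N, if the wrist force passes 120 N, or if a joint passes its speed limit or range.

ROBOT

A 6-joint arm with a two-finger parallel gripper is mounted at the origin on the work surface. World frame = base frame: x ahead of the robot, y to its left, z up, the work surface at z = 0. Lengths are in m, angles in rad, forces in N, time in s.
With the tool pointing down it reaches from about 0.325 to 0.775 m from the base axis. Payload 9.3 kg.
Tool frame: the origin (TCP) lies at the very end of the fingers, on their centre line; the grasp point (between the pads) lies 19 mm behind it; z points along the fingers, y is the line along which they close (so a half turn about z gives the same grasp; the last joint's range is limited). The gripper opens to 85 mm and grips with 20 to 120 N. Pads are 22 mm wide; open, the fingers measure 114 mm over their backs; the gripper's body (76 mm by 85 mm) begins 54 mm behind the grasp point. The pads swing forward as they close: fully open they stand 13 mm farther back than shut.
Start: joints at [-1.46, 0.259, 0.021, 1.334, 0, 1.418], TCP at [0.143, -0.531, 0.231] pointing down, gripper open.
Joint ranges: [-3.04, 3.04], [-0.91, 1.82], [-1.04, 1.36], [-1.92, 1.95], [-1.52, 1.45], [-3.14, 3.14]. Speed limits (rad/s): [2.22, 2.22, 2.79, 3.14, 3.14, 3.14].

INTERFACE

Orientations are given as [roll, pitch, yaw] about the fixed x, y, z axes, in that order (R = Rz(yaw) Ry(pitch) Rx(roll)).
In Python, from cell import * gives the robot as it stands.
- The arm moves only by the tool drive_tool, never from a script. Its argument "rows" is a list that holds one entry, the list of rows, each a list of 6 numbers: the shift along the world's x, y, z as a fraction of full scale, then the turn, a rotation vector about the world's x, y, z as a fraction of full scale. A call has 1 to 5 rows; each row is the pose to reach, as a shift and turn from the pose commanded when the call began, turning the shorter way round; what a row does not reach only later rows make up. Full scale, the value 1, is 100 cm for a shift and 180 degrees for a turn. A row lasts 1/12 s, in which the tool goes at most 41.7 mm and 7.16 degrees, less where a joint would pass 70% of its speed; a pose out of reach is approached as far as the arm can. A call with a number of a shift or a turn outside -1 to 1 is refused whole. A call with a gripper value outside its range is refused whole. "fingers" is the opening, from -1 (shut) to 1 (fully open), set as the call begins (left out, the last holds). The fingers move at their own pace and stop on an object; "squeeze" is the grip in N (left out, the last holds). Time passes only in rows, so rows that repeat a pose let the fingers close. It gives the time, the measured TCP pose, the force, the opening and the grip force at its end, in the units of the state.
- sense(): the state, without advancing time (a new reading comes with each control period).
- grab_frame(name): name is "scene" or "side" or "wrist"; returns (picture, depth): 384x512x3 uint8, red, green, blue; 384x512 float32, m along the optical axis (not along the pixel's ray), 0 where there is no reading.
- calibration(name): a dict with "vfov" (degrees; the focal length in pixels is half the picture's height over the tangent of half this angle, whatever the lens; pixels are square), "cx", "cy" (the principal point, pixels), "rvec" (rotation vector, rad) and "tvec" (3), from world to camera coordinates, as OpenCV has them. Camera axes: x right, y down, z forward; pixel columns grow to the right and rows downward; lengths in m; the calibration is good to about 2 mm. A picture is of the moment at which its call begins: read the wrist's pose just before it. calibration takes no time and is no camera call; for the wrist camera it gives the pose at the moment of the call.
- sign_off(): hands the job in; it is judged then, once.
The state is a dict: "time": time; "joint_positions": joint angles; "joint_vel": joint speeds; "joint_efforts": joint torques, N m; "tool_pos": TCP position; "ee_rot": TCP orientation; "wrist_force": force on the tool from outside, world axes, zero at the start; "torque": the same for the moment, N m; "grip_width": opening from 0.0 (shut) to 1.0 (fully open); "finger_force": force on a finger pad.
Only numpy, scipy, OpenCV 4.12 (cv2) and the standard library are available. Lean on these libraries where they do the work, as an engineer would, in place of code of your own. Each camera call takes 0.05 s, during which the arm holds its last target. There are 200 camera calls.

## Working session

There is one attempt and no reset: what is moved stays moved. The work goes in short steps, Python scripts to look and compute and a tool call to move; the robot and the scene stay as the last step left them, time stands still between calls to the robot, and variables do not carry over. Pictures are saved under pics/ and viewed, at most 14 in all, crops included, and the job is handed in when it is done.

Besides the shell and the picture viewer there is one more tool, called after "Emit:" by a JSON object that holds its "fn" and its "kwargs". drive_tool: Moves the arm, as the interface text tells. Its arguments: {"type":"object","properties":{"rows":{"type":"array"},"fingers":{"type":"number"},"squeeze":{"type":"number"}},"required":["rows"]}

```bash
mkdir -p pics; ls; cat > h.py <<'E'
from cell import *
import numpy as np, cv2
def cam(n):
    c=calibration(n); f=192/np.tan(np.radians(c['vfov'])/2)
    R=cv2.Rodrigues(np.array(c['rvec'],float))[0]; t=np.array(c['tvec'],float)
    return f,c['cx'],c['cy'],R,t,c
def plane(C,u,v,z):
    f,cx,cy,R,t,_=C; d=R.T@np.array([(u-cx)/f,(v-cy)/f,1.]); o=-R.T@t
    return o+d*(z-o[2])/d[2]
def world(C,D):
    f,cx,cy,R,t,_=C; v,u=np.mgrid[:D.shape[0],:D.shape[1]]
    P=np.stack([(u-cx)/f*D,(v-cy)/f*D,D],-1)
    W=(P-t)@R; W[D<=0]=np.nan; return W
E
python3 - <<'E'
from h import *
print(sense())
for n in("scene","side"):
    p,d=grab_frame(n); cv2.imwrite(f"pics/{n}0.png",p[:,:,::-1]); np.savez(f"{n}0.npz",p=p,d=d); print(cam(n)[5])
E
```

```text
pics
{'time': 0.0, 'joint_positions': array([-1.45959023e+00,  2.59146301e-01,  2.07645184e-02,  1.33368798e+00,
        1.49251192e-05,  1.41818613e+00]), 'joint_vel': array([-2.61003732e-04, -3.35391499e-04, -8.08372368e-04,  5.29467235e-05,
       -5.76873405e-04,  5.03488178e-04]), 'joint_efforts': array([-3.17907034e-04, -5.55636764e+01,  3.44529068e+01,  1.35645474e-02,
       -1.81521914e-04,  2.44809502e-05]), 'tool_pos': array([ 0.14338478, -0.53069264,  0.23069218]), 'ee_rot': array([-3.14033629e+00, -2.08336794e-04,  2.63816151e-01]), 'wrist_force': array([ 0.61394187, -0.11086741,  0.09752212]), 'torque': array([ 0.02462569,  0.00987906, -0.00677634]), 'finger_force': 0.0, 'grip_width': 0.9986864299458399}
{'vfov': 51.3123796729302, 'cx': 254.68475059060387, 'cy': 191.84322004671242, 'rvec': array([ 0.79796799,  2.43625694, -1.27832537]), 'tvec': array([ 0.40308311, -0.15084188,  1.30661454])}
{'vfov': 54.28802579526279, 'cx': 249.42158677098183, 'cy': 186.68566314350213, 'rvec': array([ 2.27990401, -0.15030952,  0.09001424]), 'tvec': array([-0.51017412,  0.05039974,  1.16250898])}
```

View pics/scene0.png

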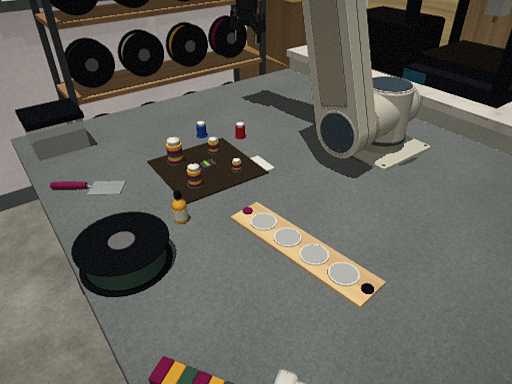

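View pics/side0.png

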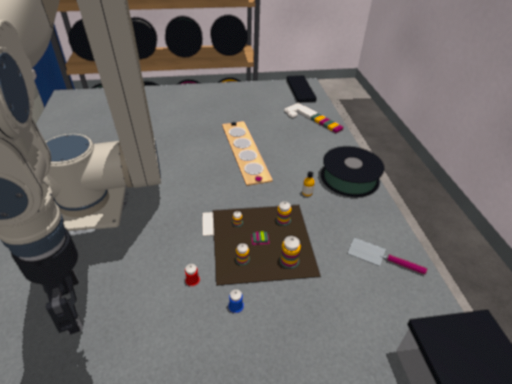

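The scene picture shows the board, with its magenta button at about (248,210) and its black one at (367,288). The plate holds four banded towers at about (174,150), (213,144), (194,175) and (237,163). The blue and red decoys stand outside the plate, and the glue is at (180,208). In the side picture the towers are at (291,250) L, (284,212) M, (242,252) S and (237,217) XS.

```bash
cat > m.py <<'E'
from h import *
for n in("scene","side"):
    C=cam(n); z=np.load(n+"0.npz"); p,d=z['p'],z['d']; W=world(C,d)
    hsv=cv2.cvtColor(p,cv2.COLOR_RGB2HSV)
    print(n)
    # objects: height >10mm, within workspace
    x,y,zz=W[...,0],W[...,1],W[...,2]
    m=((zz>0.012)&(zz<0.12)&(x>0.1)&(x<0.95)&(abs(y)<0.75)).astype(np.uint8)
    k,l,s,c=cv2.connectedComponentsWithStats(m)
    for i in range(1,k):
        if s[i,4]<25: continue
        q=W[l==i]; top=np.percentile(q[:,2],98); t=q[q[:,2]>top-0.006].mean(0)
        print('obj',s[i],'ext',(np.percentile(q,98,0)-np.percentile(q,2,0)).round(3),'mean',np.median(q,0).round(3),'toppts',t.round(3),'top',top.round(3))
    # discs
    wood=((hsv[...,0]>8)&(hsv[...,0]<28)&(hsv[...,1]>60)&(hsv[...,2]>120)&(zz<.03)).astype(np.uint8)
    k,l,s,c=cv2.connectedComponentsWithStats(wood); i=1+np.argmax(s[1:,4])
    hull=cv2.convexHull(np.argwhere(l==i)[:,::-1].astype(np.int32)); hm=np.zeros_like(wood); cv2.fillPoly(hm,[hull],1)
    wh=((hm>0)&(hsv[...,1]<50)&(hsv[...,2]>120)).astype(np.uint8)
    print('wood',s[i])
    cs,_=cv2.findContours(wh,cv2.RETR_EXTERNAL,cv2.CHAIN_APPROX_NONE)
    for c in cs:
        if cv2.contourArea(c)>60:
            P=np.array([plane(C,u,v,.011)[:2] for u,v in c[:,0]],np.float32); (a,b),r=cv2.minEnclosingCircle(P); print('disc',np.mean(P,0).round(4),round(a,4),round(b,4),'r',round(r,4))
    for nm,mm in(('mag',(hsv[...,0]>150)&(hsv[...,1]>120)),('blk',hsv[...,2]<50)):
        k,l,s,c=cv2.connectedComponentsWithStats(((hm>0)&mm).astype(np.uint8))
        for i in range(1,k):
            if s[i,4]>8: print(nm,s[i,4],plane(C,*c[i],.014).round(4))
E
python3 m.py
```

```text
scene
obj [  23  113   67   45 1836] ext [0.157 0.045 0.104] mean [ 0.845 -0.571  0.066] toppts [ 0.842 -0.567  0.116] top 0.118
obj [196 120  10  15 118] ext [0.028 0.024 0.041] mean [ 0.429 -0.408  0.036] toppts [ 0.426 -0.412  0.053] top 0.055
obj [235 122  10  14 119] ext [0.029 0.026 0.041] mean [ 0.328 -0.321  0.036] toppts [ 0.325 -0.325  0.052] top 0.054
obj [316 127  71  41 898] ext [0.14  0.135 0.106] mean [0.234 0.044 0.095] toppts [0.217 0.048 0.116] top 0.119
obj [166 136  17  27 373] ext [0.04  0.031 0.073] mean [ 0.586 -0.288  0.054] toppts [ 0.582 -0.296  0.085] top 0.087
obj [208 136  11  17 146] ext [0.029 0.025 0.045] mean [ 0.462 -0.275  0.038] toppts [ 0.458 -0.279  0.056] top 0.059
obj [232 157   9  14 101] ext [0.023 0.021 0.032] mean [ 0.463 -0.141  0.032] toppts [ 0.459 -0.146  0.043] top 0.045
obj [200 159  16  10  96] ext [0.039 0.033 0.007] mean [ 0.518 -0.214  0.017] toppts [ 0.516 -0.216  0.017] top 0.02
obj [187 163  15  23 287] ext [0.034 0.026 0.058] mean [ 0.6   -0.143  0.046] toppts [ 0.596 -0.149  0.069] top 0.072
obj [ 50 182  37   5 150] ext [0.0
[... 2672 characters left out ...]
 40  20 255] ext [0.077 0.061 0.011] mean [ 0.883 -0.362  0.019] toppts [ 0.884 -0.36   0.02 ] top 0.023
obj [185 264  14  19 213] ext [0.03  0.026 0.044] mean [ 0.323 -0.337  0.042] toppts [ 0.323 -0.33   0.054] top 0.057
obj [229 289  14  21 239] ext [0.03  0.025 0.043] mean [ 0.423 -0.424  0.042] toppts [ 0.424 -0.418  0.054] top 0.056
obj [ 397  321   43   63 1240] ext [0.007 0.103 0.103] mean [ 0.76  -0.62   0.071] toppts [ 0.755 -0.628  0.116] top 0.118
wood [ 222  121   51   65 1016]
disc [0.5421 0.0974] 0.5424 0.0975 r 0.0312
disc [0.5319 0.1771] 0.5322 0.1769 r 0.0318
disc [0.5218 0.2566] 0.5214 0.2573 r 0.0319
disc [0.5126 0.3356] 0.5111 0.337 r 0.0319
mag 20 [0.5497 0.037  0.014 ]
```

The two views agree to about 2–4 mm, disc spacing comes out at 80 mm, and the tower heights match the sizes given. I'll move over the XS tower and turn the fingers perpendicular to the row.

Emit:
{"fn": "drive_tool", "kwargs": {"rows": [[[0.021,0.026,0,0,0,0.03],[0.042,0.051,0,0,0,0.061],[0.063,0.077,0,0,0,0.091],[0.084,0.102,0,0,0,0.122],[0.105,0.128,0,0,0,0.152]]], "fingers": 1, "squeeze": 25}}

```text
time: 0.52
tool_pos: [0.249, -0.4017, 0.231]
ee_rot: [-3.141, -0.0, 0.746]
wrist_force: [0.3, -0.5, 0.4]
grip_width: 0.996
finger_force: 0.0
```

Emit:
{"fn": "drive_tool", "kwargs": {"rows": [[[0.021,0.026,0,0,0,0.03],[0.042,0.051,0,0,0,0.061],[0.063,0.077,0,0,0,0.091],[0.084,0.102,0,0,0,0.122],[0.105,0.128,0,0,0,0.152]]]}}

```text
time: 0.93
tool_pos: [0.354, -0.2735, 0.2312]
ee_rot: [-3.141, -0.0, 1.223]
wrist_force: [1.6, -1.0, 0.2]
grip_width: 0.998
finger_force: 0.0
```

Emit:
{"fn": "drive_tool", "kwargs": {"rows": [[[0.021,0.026,0,0,0,0.03],[0.042,0.051,0,0,0,0.061],[0.063,0.077,0,0,0,0.091],[0.084,0.102,0,0,0,0.122],[0.105,0.128,0,0,0,0.152]]]}}

```text
time: 1.35
tool_pos: [0.4591, -0.1454, 0.2311]
ee_rot: [-3.141, -0.0, 1.701]
wrist_force: [1.5, -1.0, 0.1]
grip_width: 0.998
finger_force: 0.0
```

```bash
python3 - <<'E'
from h import *
print(sense()['tool_pos'],sense()['ee_rot'])
C=cam("wrist"); p,d=grab_frame("wrist"); cv2.imwrite("pics/w1.png",p[:,:,::-1])
W=world(C,d); zz=W[...,2]
m=((zz>0.012)&(zz<0.12)).astype(np.uint8)
k,l,s,c=cv2.connectedComponentsWithStats(m)
for i in range(1,k):
    if s[i,4]<100: continue
    q=W[l==i]; top=np.percentile(q[:,2],98); t=q[q[:,2]>top-.006]
    print(s[i],top.round(3),t.mean(0).round(4),((t.max(0)+t.min(0))/2).round(4))
E
```

```text
[ 0.45909856 -0.14544818  0.23112594] [-3.14137171e+00 -1.21889309e-04  1.70120952e+00]
[349   4  23  26 427] 0.015 [0.5495 0.0406 0.0133] [0.5493 0.0405 0.0138]
[ 451   90   61   34 1729] 0.083 [ 0.6908 -0.0403  0.0814] [ 0.6918 -0.0389  0.0817]
[247 160  22  24 410] 0.045 [ 0.4579 -0.1458  0.0421] [ 0.4581 -0.1462  0.0425]
[ 347  173   45   39 1259] 0.072 [ 0.5928 -0.1511  0.0693] [ 0.5936 -0.1522  0.0705]
[276 213  34  26 707] 0.018 [ 0.5137 -0.2148  0.0164] [ 0.5142 -0.2156  0.0159]
[231 253  25  36 719] 0.058 [ 0.456  -0.2793  0.0553] [ 0.4561 -0.2806  0.0565]
[ 312  272   44   59 1671] 0.087 [ 0.5741 -0.2963  0.0846] [ 0.5757 -0.2996  0.0856]
```

View pics/w1.png

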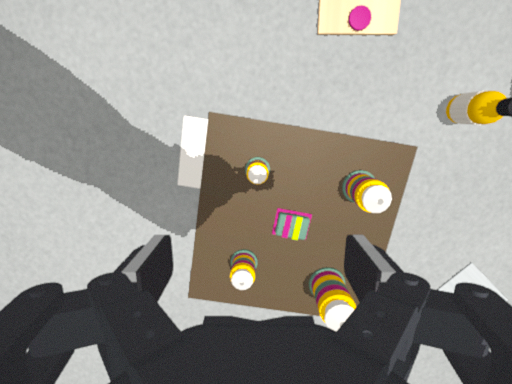

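The wrist view shows XS at (257,171), M at (370,190), S at (243,270) and L at (335,300), all upright and clear of the fingers' path. XS measures (0.458, -0.146), so I'll descend.

Emit:
{"fn": "drive_tool", "kwargs": {"rows": [[[-0.001,-0.001,-0.035,0,0,0],[-0.001,-0.001,-0.07,0,0,0],[-0.001,-0.001,-0.105,0,0,0],[-0.001,-0.001,-0.14,0,0,0],[-0.001,-0.001,-0.165,0,0,0]]]}}

```text
time: 1.82
tool_pos: [0.4561, -0.1472, 0.0635]
ee_rot: [-3.139, -0.001, 1.696]
wrist_force: [0.9, -0.6, 0.1]
grip_width: 1.007
finger_force: 0.0
```

Emit:
{"fn": "drive_tool", "kwargs": {"rows": [[[0,0,-0.015,0,0,0],[0,0,-0.03,0,0,0],[0,0,-0.045,0,0,0],[0,0,-0.056,0,0,0],[0,0,-0.056,0,0,0]]]}}

```text
time: 2.23
tool_pos: [0.456, -0.1473, 0.0082]
ee_rot: [-3.138, -0.002, 1.696]
wrist_force: [-0.2, -0.3, -0.6]
grip_width: 0.995
finger_force: 0.0
```

Emit:
{"fn": "drive_tool", "kwargs": {"rows": [[[0,0,0,0,0,0],[0,0,0,0,0,0],[0,0,0,0,0,0],[0,0,0,0,0,0],[0,0,0,0,0,0]]], "fingers": -1}}

```text
time: 2.65
tool_pos: [0.4577, -0.1481, 0.0108]
ee_rot: [3.141, 0.001, 1.696]
wrist_force: [0.2, 0.7, 3.0]
grip_width: 0.296
finger_force: 5.0
```

Emit:
{"fn": "drive_tool", "kwargs": {"rows": [[[0,0,0,0,0,0],[0,0,0,0,0,0],[0,0,0,0,0,0],[0,0,0,0,0,0],[0,0,0,0,0,0]]]}}

```text
time: 3.07
tool_pos: [0.4577, -0.1481, 0.0109]
ee_rot: [3.141, 0.001, 1.696]
wrist_force: [-1.3, 0.7, 5.6]
grip_width: 0.294
finger_force: 24.4
```

Emit:
{"fn": "drive_tool", "kwargs": {"rows": [[[0,0,0.01,0,0,0],[0,0,0.03,0,0,0],[0,0,0.06,0,0,0],[0,0,0.09,0,0,0],[0,0,0.1,0,0,0]]]}}

```text
time: 3.48
tool_pos: [0.4587, -0.1486, 0.1141]
ee_rot: [3.138, 0.003, 1.696]
wrist_force: [1.5, -0.1, -0.2]
grip_width: 0.294
finger_force: 24.7
```

Emit:
{"fn": "drive_tool", "kwargs": {"rows": [[[0.005,0.015,0,0,0,0],[0.015,0.043,0,0,0,0],[0.025,0.073,0,0,0,0],[0.035,0.103,0,0,0,0],[0.045,0.13,0,0,0,0]]]}}

```text
time: 3.9
tool_pos: [0.5026, -0.0164, 0.1105]
ee_rot: [3.141, 0.0, 1.696]
wrist_force: [1.2, -0.3, 0.3]
grip_width: 0.292
finger_force: 24.7
```

Emit:
{"fn": "drive_tool", "kwargs": {"rows": [[[0.01,0.03,0,0,0,0],[0.02,0.06,0,0,0,0],[0.03,0.09,0,0,0,0],[0.038,0.11,0,0,0,0],[0.04,0.116,0,0,0,0]]]}}

```text
time: 4.32
tool_pos: [0.5431, 0.1008, 0.1102]
ee_rot: [3.141, -0.001, 1.699]
wrist_force: [-0.1, -1.1, -0.9]
grip_width: 0.292
finger_force: 24.7
```

Emit:
{"fn": "drive_tool", "kwargs": {"rows": [[[0,-0.002,-0.02,0,0,0],[0,-0.002,-0.045,0,0,0],[0,-0.002,-0.065,0,0,0],[0,-0.002,-0.075,0,0,0],[0,-0.002,-0.08,0,0,0]]]}}

```text
time: 4.73
tool_pos: [0.5415, 0.0956, 0.0289]
ee_rot: [-3.139, -0.0, 1.696]
wrist_force: [-0.3, -0.5, 0.8]
grip_width: 0.292
finger_force: 24.7
```

Emit:
{"fn": "drive_tool", "kwargs": {"rows": [[[0,0,-0.002,0,0,0],[0,0,-0.005,0,0,0],[0,0,-0.008,0,0,0],[0,0,-0.01,0,0,0],[0,0,-0.01,0,0,0]]]}}

```text
time: 5.15
tool_pos: [0.5425, 0.096, 0.0204]
ee_rot: [3.141, 0.0, 1.696]
wrist_force: [-0.2, 0.6, 0.1]
grip_width: 0.293
finger_force: 24.7
```

Emit:
{"fn": "drive_tool", "kwargs": {"rows": [[[0,0.001,-0.001,0,0,0],[0,0.0015,-0.0025,0,0,0],[0,0.0015,-0.0025,0,0,0],[0,0.0015,-0.0025,0,0,0],[0,0.0015,-0.0025,0,0,0]]]}}

```text
time: 5.57
tool_pos: [0.5426, 0.0977, 0.018]
ee_rot: [3.141, -0.0, 1.696]
wrist_force: [0.4, 1.3, 2.6]
grip_width: 0.291
finger_force: 24.9
```

```bash
python3 - <<'E'
from h import *
print(sense()['tool_pos'],sense()['wrist_force'])
p,d=grab_frame("wrist"); cv2.imwrite("pics/w2.png",p[:,:,::-1])
E
```

```text
[0.54261383 0.09765067 0.01799834] [0.44519673 1.29295341 2.61538771]
```

View pics/w2.png

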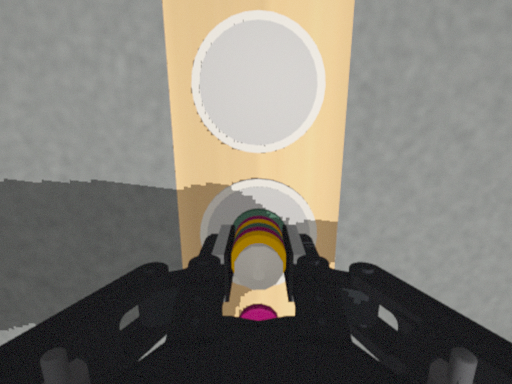

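XS sits at (258,265) between the pads, laterally centred on its disc, and a 2.6 N contact force shows it is down. I'll release and rise.

Emit:
{"fn": "drive_tool", "kwargs": {"rows": [[[0,0,0,0,0,0],[0,0,0,0,0,0],[0,0,0,0,0,0],[0,0,0,0,0,0],[0,0,0,0,0,0]]], "fingers": 1}}

```text
time: 6.03
tool_pos: [0.5423, 0.0975, 0.0177]
ee_rot: [-3.141, 0.0, 1.696]
wrist_force: [-0.6, -0.5, 0.4]
grip_width: 0.975
finger_force: 0.0
```

Emit:
{"fn": "drive_tool", "kwargs": {"rows": [[[0,0,0.01,0,0,0],[0,0,0.03,0,0,0],[0,0,0.06,0,0,0],[0,0,0.09,0,0,0],[0,0,0.115,0,0,0]]]}}

```text
time: 6.45
tool_pos: [0.5425, 0.0976, 0.1355]
ee_rot: [3.14, 0.0, 1.696]
wrist_force: [1.6, -0.3, -1.1]
grip_width: 1.002
finger_force: 0.0
```

Emit:
{"fn": "drive_tool", "kwargs": {"rows": [[[-0.006,-0.036,0,0,0,0],[-0.012,-0.072,0,0,0,0],[-0.018,-0.108,0,0,0,0],[-0.024,-0.144,0,0,0,0],[-0.032,-0.18,0,0,0,0]]]}}

```text
time: 6.87
tool_pos: [0.5101, -0.0839, 0.1338]
ee_rot: [3.141, 0.001, 1.697]
wrist_force: [0.7, -0.6, 0.7]
grip_width: 0.999
finger_force: 0.0
```

Emit:
{"fn": "drive_tool", "kwargs": {"rows": [[[-0.01,-0.036,0,0,0,0],[-0.02,-0.072,0,0,0,0],[-0.03,-0.108,0,0,0,0],[-0.042,-0.144,0,0,0,0],[-0.054,-0.18,0,0,0,0]]]}}

```text
time: 7.28
tool_pos: [0.4556, -0.2641, 0.1337]
ee_rot: [3.141, 0.001, 1.696]
wrist_force: [1.7, 0.1, 0.5]
grip_width: 1.0
finger_force: 0.0
```

Emit:
{"fn": "drive_tool", "kwargs": {"rows": [[[0,-0.01,0,0,0,0],[0,-0.018,-0.005,0,0,0],[0,-0.02,-0.015,0,0,0],[0,-0.02,-0.025,0,0,0],[0,-0.02,-0.03,0,0,0]]]}}

```text
time: 7.7
tool_pos: [0.4561, -0.2808, 0.1009]
ee_rot: [-3.14, -0.002, 1.698]
wrist_force: [0.1, 0.1, -0.7]
grip_width: 0.997
finger_force: 0.0
```

Emit:
{"fn": "drive_tool", "kwargs": {"rows": [[[0,0,-0.02,0,0,0],[0,0,-0.045,0,0,0],[0,0,-0.07,0,0,0],[0,0,-0.085,0,0,0],[0,0,-0.092,0,0,0]]]}}

```text
time: 8.12
tool_pos: [0.4556, -0.28, 0.0082]
ee_rot: [-3.139, -0.003, 1.698]
wrist_force: [-0.2, -0.6, -1.0]
grip_width: 1.002
finger_force: 0.0
```

Emit:
{"fn": "drive_tool", "kwargs": {"rows": [[[0,0,0,0,0,0],[0,0,0,0,0,0],[0,0,0,0,0,0],[0,0,0,0,0,0],[0,0,0,0,0,0]]], "fingers": -1}}

```text
time: 8.53
tool_pos: [0.457, -0.2828, 0.0119]
ee_rot: [3.14, 0.001, 1.697]
wrist_force: [-0.3, 1.7, 4.6]
grip_width: 0.369
finger_force: 24.4
```

Emit:
{"fn": "drive_tool", "kwargs": {"rows": [[[0,0,0,0,0,0],[0,0,0,0,0,0],[0,0,0,0,0,0],[0,0,0,0,0,0],[0,0,0,0,0,0]]]}}

```text
time: 8.95
tool_pos: [0.457, -0.2828, 0.0119]
ee_rot: [3.14, 0.001, 1.696]
wrist_force: [-0.2, 1.3, 7.2]
grip_width: 0.363
finger_force: 24.5
```

Emit:
{"fn": "drive_tool", "kwargs": {"rows": [[[0,0,0.01,0,0,0],[0,0,0.03,0,0,0],[0,0,0.06,0,0,0],[0,0,0.09,0,0,0],[0,0,0.12,0,0,0]]]}}

```text
time: 9.37
tool_pos: [0.4561, -0.2823, 0.1329]
ee_rot: [3.142, 0.0, 1.696]
wrist_force: [0.4, -0.4, -0.4]
grip_width: 0.368
finger_force: 24.9
```

Emit:
{"fn": "drive_tool", "kwargs": {"rows": [[[0.002,0.015,0,0,0,0],[0.008,0.045,0,0,0,0],[0.013,0.08,0,0,0,0],[0.019,0.115,0,0,0,0],[0.025,0.15,0,0,0,0]]]}}

```text
time: 9.78
tool_pos: [0.4811, -0.131, 0.1313]
ee_rot: [3.141, 0.0, 1.695]
wrist_force: [0.8, 0.5, -0.2]
grip_width: 0.369
finger_force: 24.9
```

Emit:
{"fn": "drive_tool", "kwargs": {"rows": [[[0.006,0.036,0,0,0,0],[0.012,0.072,0,0,0,0],[0.018,0.108,0,0,0,0],[0.024,0.144,0,0,0,0],[0.03,0.18,0,0,0,0]]]}}

```text
time: 10.2
tool_pos: [0.5112, 0.0495, 0.1314]
ee_rot: [3.141, 0.0, 1.696]
wrist_force: [1.3, -0.8, 0.0]
grip_width: 0.365
finger_force: 24.9
```

Emit:
{"fn": "drive_tool", "kwargs": {"rows": [[[0.006,0.036,0,0,0,0],[0.012,0.072,0,0,0,0],[0.017,0.105,0,0,0,0],[0.02,0.123,0,0,0,0],[0.021,0.13,0,0,0,0]]]}}

```text
time: 10.62
tool_pos: [0.5323, 0.1804, 0.1311]
ee_rot: [3.141, -0.0, 1.699]
wrist_force: [-1.0, 0.5, -0.1]
grip_width: 0.365
finger_force: 24.9
```

Emit:
{"fn": "drive_tool", "kwargs": {"rows": [[[0,0,-0.02,0,0,0],[0,0,-0.05,0,0,0],[0,0,-0.08,0,0,0],[0,0,-0.095,0,0,0],[0,0,-0.1,0,0,0]]]}}

```text
time: 11.03
tool_pos: [0.5306, 0.1766, 0.0284]
ee_rot: [-3.137, 0.0, 1.696]
wrist_force: [-0.2, 0.5, -0.0]
grip_width: 0.367
finger_force: 24.9
```

Emit:
{"fn": "drive_tool", "kwargs": {"rows": [[[0,0,-0.002,0,0,0],[0,0,-0.005,0,0,0],[0,0,-0.008,0,0,0],[0,0,-0.01,0,0,0],[0,0,-0.01,0,0,0]]]}}

```text
time: 11.45
tool_pos: [0.5327, 0.1775, 0.0212]
ee_rot: [3.141, -0.0, 1.696]
wrist_force: [-0.5, 0.2, 0.0]
grip_width: 0.37
finger_force: 24.9
```

Emit:
{"fn": "drive_tool", "kwargs": {"rows": [[[0,0,-0.001,0,0,0],[0,0,-0.0025,0,0,0],[0,0,-0.0025,0,0,0],[0,0,-0.0025,0,0,0],[0,0,-0.0025,0,0,0]]]}}

```text
time: 11.87
tool_pos: [0.5327, 0.1776, 0.0189]
ee_rot: [3.141, -0.0, 1.696]
wrist_force: [-2.1, 0.3, 5.9]
grip_width: 0.367
finger_force: 25.3
```

Emit:
{"fn": "drive_tool", "kwargs": {"rows": [[[0,0,0,0,0,0],[0,0,0,0,0,0],[0,0,0,0,0,0],[0,0,0,0,0,0],[0,0,0,0,0,0]]], "fingers": 1}}

```text
time: 12.28
tool_pos: [0.5324, 0.1775, 0.0182]
ee_rot: [-3.141, -0.0, 1.696]
wrist_force: [0.5, 0.3, 0.1]
grip_width: 1.003
finger_force: 0.0
```

Emit:
{"fn": "drive_tool", "kwargs": {"rows": [[[0,0,0.01,0,0,0],[0,0,0.03,0,0,0],[0,0,0.06,0,0,0],[0,0,0.09,0,0,0],[0,0,0.12,0,0,0]]]}}

```text
time: 12.7
tool_pos: [0.5321, 0.1775, 0.1403]
ee_rot: [-3.141, -0.0, 1.696]
wrist_force: [1.2, -0.7, -0.4]
grip_width: 0.995
finger_force: 0.0
```

```bash
cat > chk.py <<'E'
from h import *
import sys
for n in("scene","side"):
    p,d=grab_frame(n); cv2.imwrite(f"pics/{n}{sys.argv[1]}.png",p[:,:,::-1]); W=world(cam(n),d); zz=W[...,2]
    m=((zz>0.02)&(zz<0.1)&(W[...,0]>.42)&(W[...,0]<.75)&(W[...,1]>-.36)&(W[...,1]<.4)).astype(np.uint8)
    k,l,s,c=cv2.connectedComponentsWithStats(m)
    for i in range(1,k):
        if s[i,4]<25: continue
        q=W[l==i]; top=np.percentile(q[:,2],98); print(n,s[i,4],top.round(3),q[q[:,2]>top-.006].mean(0).round(3))
E
python3 chk.py 1
```

```text
scene 331 0.088 [ 0.581 -0.297  0.085]
scene 257 0.072 [ 0.595 -0.149  0.069]
scene 323 0.085 [ 0.698 -0.039  0.083]
scene 147 0.053 [0.544 0.099 0.05 ]
scene 267 0.066 [0.535 0.179 0.063]
side 112 0.067 [0.533 0.174 0.064]
side 76 0.053 [0.542 0.095 0.051]
side 200 0.088 [ 0.697 -0.042  0.086]
side 230 0.074 [ 0.593 -0.157  0.071]
side 430 0.09 [ 0.579 -0.305  0.087]
```

XS and S are on their discs within about 2 mm. M is next.

Emit:
{"fn": "drive_tool", "kwargs": {"rows": [[[0.006,-0.036,0,0,0,0],[0.013,-0.072,0,0,0,0],[0.02,-0.108,0,0,0,0],[0.027,-0.144,0,0,0,0],[0.034,-0.18,0,0,0,0]]]}}

```text
time: 13.22
tool_pos: [0.5663, -0.004, 0.1386]
ee_rot: [3.141, 0.0, 1.697]
wrist_force: [0.7, -0.1, -0.0]
grip_width: 1.005
finger_force: 0.0
```

Emit:
{"fn": "drive_tool", "kwargs": {"rows": [[[0.007,-0.036,0,0,0,0],[0.014,-0.072,0,0,0,0],[0.021,-0.108,0,0,0,0],[0.027,-0.14,0,0,0,0],[0.028,-0.151,0,0,0,0]]]}}

```text
time: 13.63
tool_pos: [0.5949, -0.1577, 0.138]
ee_rot: [3.142, 0.001, 1.693]
wrist_force: [0.2, 0.6, -0.3]
grip_width: 0.997
finger_force: 0.0
```

Emit:
{"fn": "drive_tool", "kwargs": {"rows": [[[0,0,-0.02,0,0,0],[0,0,-0.055,0,0,0],[0,0,-0.09,0,0,0],[0,0,-0.115,0,0,0],[0,0,-0.123,0,0,0]]]}}

```text
time: 14.05
tool_pos: [0.5921, -0.1522, 0.0115]
ee_rot: [-3.136, -0.003, 1.696]
wrist_force: [-0.2, -0.5, 1.2]
grip_width: 0.999
finger_force: 0.0
```

Emit:
{"fn": "drive_tool", "kwargs": {"rows": [[[0,0,0,0,0,0],[0,0,0,0,0,0],[0,0,0,0,0,0],[0,0,0,0,0,0],[0,0,0,0,0,0]]], "fingers": -1, "squeeze": 30}}

```text
time: 14.47
tool_pos: [0.5955, -0.1538, 0.0173]
ee_rot: [3.139, 0.002, 1.697]
wrist_force: [-1.3, 2.1, 6.9]
grip_width: 0.437
finger_force: 29.6
```

Emit:
{"fn": "drive_tool", "kwargs": {"rows": [[[0,0,0,0,0,0],[0,0,0,0,0,0],[0,0,0,0,0,0],[0,0,0,0,0,0],[0,0,0,0,0,0]]]}}

```text
time: 14.88
tool_pos: [0.5955, -0.1538, 0.0173]
ee_rot: [3.139, 0.001, 1.696]
wrist_force: [-0.8, 1.4, 7.4]
grip_width: 0.438
finger_force: 29.6
```

Emit:
{"fn": "drive_tool", "kwargs": {"rows": [[[0,0,0.01,0,0,0],[0,0,0.03,0,0,0],[0,0,0.06,0,0,0],[0,0,0.09,0,0,0],[0,0,0.12,0,0,0]]]}}

```text
time: 15.3
tool_pos: [0.5941, -0.1534, 0.1378]
ee_rot: [3.141, 0.0, 1.696]
wrist_force: [0.1, -0.4, -0.8]
grip_width: 0.435
finger_force: 30.2
```

Emit:
{"fn": "drive_tool", "kwargs": {"rows": [[[-0.002,0.012,0,0,0,0],[-0.006,0.035,0,0,0,0],[-0.012,0.067,0,0,0,0],[-0.018,0.1,0,0,0,0],[-0.024,0.135,0,0,0,0]]]}}

```text
time: 15.72
tool_pos: [0.5699, -0.0175, 0.1361]
ee_rot: [3.141, 0.0, 1.695]
wrist_force: [0.4, 0.8, -0.2]
grip_width: 0.441
finger_force: 30.2
```

Emit:
{"fn": "drive_tool", "kwargs": {"rows": [[[-0.006,0.036,0,0,0,0],[-0.012,0.07,0,0,0,0],[-0.018,0.105,0,0,0,0],[-0.024,0.14,0,0,0,0],[-0.03,0.17,0,0,0,0]]]}}

```text
time: 16.13
tool_pos: [0.5396, 0.1538, 0.1362]
ee_rot: [3.141, -0.0, 1.697]
wrist_force: [1.1, 0.4, -0.5]
grip_width: 0.437
finger_force: 30.2
```

Emit:
{"fn": "drive_tool", "kwargs": {"rows": [[[-0.006,0.034,0,0,0,0],[-0.012,0.065,0,0,0,0],[-0.017,0.09,0,0,0,0],[-0.019,0.101,0,0,0,0],[-0.0195,0.105,0,0,0,0]]]}}

```text
time: 16.55
tool_pos: [0.5202, 0.2584, 0.1359]
ee_rot: [3.141, -0.0, 1.699]
wrist_force: [0.3, -1.1, 0.5]
grip_width: 0.436
finger_force: 30.2
```

Emit:
{"fn": "drive_tool", "kwargs": {"rows": [[[0,0,-0.02,0,0,0],[0,0,-0.05,0,0,0],[0,0,-0.08,0,0,0],[0,0,-0.096,0,0,0],[0,0,-0.1,0,0,0]]]}}

```text
time: 16.97
tool_pos: [0.5196, 0.2548, 0.0326]
ee_rot: [-3.137, 0.001, 1.695]
wrist_force: [0.0, -0.8, -1.0]
grip_width: 0.432
finger_force: 30.2
```

Emit:
{"fn": "drive_tool", "kwargs": {"rows": [[[0,0,-0.002,0,0,0],[0,0,-0.005,0,0,0],[0,0,-0.008,0,0,0],[0,0,-0.01,0,0,0],[0,0,-0.01,0,0,0]]]}}

```text
time: 17.38
tool_pos: [0.5212, 0.2565, 0.0257]
ee_rot: [3.141, -0.0, 1.696]
wrist_force: [0.3, -0.3, 0.5]
grip_width: 0.438
finger_force: 30.2
```

Emit:
{"fn": "drive_tool", "kwargs": {"rows": [[[0.001,0,-0.001,0,0,0],[0.001,0,-0.002,0,0,0],[0.001,0,-0.002,0,0,0],[0.001,0,-0.002,0,0,0],[0.001,0,-0.002,0,0,0]]]}}

```text
time: 17.8
tool_pos: [0.5224, 0.2567, 0.0243]
ee_rot: [3.14, -0.0, 1.697]
wrist_force: [-2.0, -0.6, 5.9]
grip_width: 0.438
finger_force: 30.8
```

Emit:
{"fn": "drive_tool", "kwargs": {"rows": [[[0,0,0,0,0,0],[0,0,0,0,0,0],[0,0,0,0,0,0],[0,0,0,0,0,0],[0,0,0,0,0,0]]], "fingers": 1}}

```text
time: 18.22
tool_pos: [0.5219, 0.2565, 0.0232]
ee_rot: [-3.141, 0.0, 1.696]
wrist_force: [-0.1, -0.4, -0.1]
grip_width: 1.001
finger_force: 0.0
```

Emit:
{"fn": "drive_tool", "kwargs": {"rows": [[[0,0,0.01,0,0,0],[0,0,0.03,0,0,0],[0,0,0.06,0,0,0],[0,0,0.095,0,0,0],[0,0,0.125,0,0,0]]]}}

```text
time: 18.63
tool_pos: [0.5218, 0.2565, 0.1509]
ee_rot: [3.141, -0.0, 1.696]
wrist_force: [0.9, -0.4, -0.4]
grip_width: 0.997
finger_force: 0.0
```

Emit:
{"fn": "drive_tool", "kwargs": {"rows": [[[0.003,-0.036,0,0,0,0],[0.007,-0.072,0,0,0,0],[0.011,-0.11,0,0,0,0],[0.015,-0.148,0,0,0,0],[0.019,-0.186,0,0,0,0]]]}}

```text
time: 19.05
tool_pos: [0.5408, 0.069, 0.1493]
ee_rot: [3.141, 0.0, 1.697]
wrist_force: [0.6, -0.0, 0.1]
grip_width: 0.997
finger_force: 0.0
```

Emit:
{"fn": "drive_tool", "kwargs": {"rows": [[[0.003,-0.036,0,0,0,0],[0.007,-0.072,0,0,0,0],[0.011,-0.11,0,0,0,0],[0.015,-0.148,0,0,0,0],[0.019,-0.186,0,0,0,0]]]}}

```text
time: 19.47
tool_pos: [0.5598, -0.1174, 0.1492]
ee_rot: [3.141, 0.0, 1.696]
wrist_force: [0.6, 0.5, -0.2]
grip_width: 1.0
finger_force: 0.0
```

Emit:
{"fn": "drive_tool", "kwargs": {"rows": [[[0.003,-0.036,0,0,0,0],[0.007,-0.072,0,0,0,0],[0.011,-0.11,0,0,0,0],[0.015,-0.145,0,0,0,0],[0.017,-0.165,0,0,0,0]]]}}

```text
time: 19.88
tool_pos: [0.5768, -0.2842, 0.1488]
ee_rot: [3.141, 0.001, 1.694]
wrist_force: [-0.7, 0.2, -0.5]
grip_width: 1.0
finger_force: 0.0
```

Emit:
{"fn": "drive_tool", "kwargs": {"rows": [[[0.002,-0.012,0,0,0,0],[0.003,-0.017,0,0,0,0],[0.003,-0.017,-0.005,0,0,0],[0.003,-0.017,-0.015,0,0,0],[0.003,-0.017,-0.025,0,0,0]]]}}

```text
time: 20.3
tool_pos: [0.58, -0.296, 0.1228]
ee_rot: [3.141, -0.0, 1.698]
wrist_force: [0.1, 1.0, -1.0]
grip_width: 1.0
finger_force: 0.0
```

Emit:
{"fn": "drive_tool", "kwargs": {"rows": [[[0,0,-0.025,0,0,0],[0,0,-0.05,0,0,0],[0,0,-0.075,0,0,0],[0,0,-0.09,0,0,0],[0,0,-0.098,0,0,0]]]}}

```text
time: 20.72
tool_pos: [0.5786, -0.295, 0.0221]
ee_rot: [-3.138, -0.003, 1.698]
wrist_force: [-0.6, 0.2, 0.4]
grip_width: 1.001
finger_force: 0.0
```

Emit:
{"fn": "drive_tool", "kwargs": {"rows": [[[0,0,0,0,0,0],[0,0,0,0,0,0],[0,0,0,0,0,0],[0,0,0,0,0,0],[0,0,0,0,0,0]]], "fingers": -1, "squeeze": 35}}

```text
time: 21.13
tool_pos: [0.5806, -0.2977, 0.0267]
ee_rot: [3.14, 0.001, 1.697]
wrist_force: [0.2, 0.6, 4.9]
grip_width: 0.531
finger_force: 36.0
```

Emit:
{"fn": "drive_tool", "kwargs": {"rows": [[[0,0,0,0,0,0],[0,0,0,0,0,0],[0,0,0,0,0,0],[0,0,0,0,0,0],[0,0,0,0,0,0]]]}}

```text
time: 21.55
tool_pos: [0.5806, -0.2977, 0.0267]
ee_rot: [3.14, 0.001, 1.696]
wrist_force: [0.0, 1.5, 7.1]
grip_width: 0.524
finger_force: 36.2
```

Emit:
{"fn": "drive_tool", "kwargs": {"rows": [[[0,0,0.01,0,0,0],[0,0,0.03,0,0,0],[0,0,0.06,0,0,0],[0,0,0.09,0,0,0],[0,0,0.125,0,0,0]]]}}

```text
time: 21.97
tool_pos: [0.5792, -0.2971, 0.1514]
ee_rot: [-3.14, -0.001, 1.696]
wrist_force: [0.5, -0.2, -0.6]
grip_width: 0.533
finger_force: 36.0
```

Emit:
{"fn": "drive_tool", "kwargs": {"rows": [[[-0.001,0.012,0,0,0,0],[-0.004,0.035,0,0,0,0],[-0.007,0.067,0,0,0,0],[-0.011,0.102,0,0,0,0],[-0.015,0.14,0,0,0,0]]]}}

```text
time: 22.38
tool_pos: [0.5644, -0.1568, 0.1508]
ee_rot: [3.141, 0.0, 1.695]
wrist_force: [0.9, 0.6, -0.5]
grip_width: 0.53
finger_force: 36.0
```

Emit:
{"fn": "drive_tool", "kwargs": {"rows": [[[-0.004,0.038,0,0,0,0],[-0.008,0.076,0,0,0,0],[-0.012,0.114,0,0,0,0],[-0.016,0.152,0,0,0,0],[-0.02,0.19,0,0,0,0]]]}}

```text
time: 22.8
tool_pos: [0.5443, 0.0342, 0.1511]
ee_rot: [3.141, 0.0, 1.696]
wrist_force: [1.4, -0.0, -1.8]
grip_width: 0.536
finger_force: 36.0
```

Emit:
{"fn": "drive_tool", "kwargs": {"rows": [[[-0.004,0.038,0,0,0,0],[-0.008,0.076,0,0,0,0],[-0.012,0.114,0,0,0,0],[-0.016,0.152,0,0,0,0],[-0.02,0.19,0,0,0,0]]]}}

```text
time: 23.22
tool_pos: [0.5243, 0.2244, 0.1511]
ee_rot: [3.141, -0.0, 1.696]
wrist_force: [1.5, -0.5, -0.5]
grip_width: 0.526
finger_force: 36.0
```

Emit:
{"fn": "drive_tool", "kwargs": {"rows": [[[-0.004,0.036,0,0,0,0],[-0.008,0.07,0,0,0,0],[-0.011,0.1,0,0,0,0],[-0.012,0.113,0,0,0,0],[-0.012,0.117,0,0,0,0]]]}}

```text
time: 23.63
tool_pos: [0.5122, 0.3417, 0.1505]
ee_rot: [3.141, -0.0, 1.699]
wrist_force: [0.7, -0.7, -1.6]
grip_width: 0.53
finger_force: 36.0
```

Emit:
{"fn": "drive_tool", "kwargs": {"rows": [[[0,0,-0.02,0,0,0],[0,0,-0.05,0,0,0],[0,0,-0.08,0,0,0],[0,0,-0.096,0,0,0],[0,0,-0.1,0,0,0]]]}}

```text
time: 24.05
tool_pos: [0.5117, 0.3375, 0.0474]
ee_rot: [-3.137, 0.002, 1.695]
wrist_force: [0.1, -0.0, -1.0]
grip_width: 0.53
finger_force: 36.1
```

Emit:
{"fn": "drive_tool", "kwargs": {"rows": [[[0,0,-0.003,0,0,0],[0,0,-0.007,0,0,0],[0,0,-0.011,0,0,0],[0,0,-0.013,0,0,0],[0,0,-0.013,0,0,0]]]}}

```text
time: 24.47
tool_pos: [0.5131, 0.3395, 0.0376]
ee_rot: [3.141, -0.0, 1.696]
wrist_force: [-0.5, 0.7, -1.4]
grip_width: 0.53
finger_force: 36.1
```

Contact is expected at z = 0.0337, so about 4 mm more.

Emit:
{"fn": "drive_tool", "kwargs": {"rows": [[[0,0,-0.001,0,0,0],[0,0,-0.002,0,0,0],[0,0,-0.003,0,0,0],[0,0,-0.004,0,0,0],[0,0,-0.004,0,0,0]]]}}

```text
time: 24.88
tool_pos: [0.513, 0.3396, 0.0337]
ee_rot: [3.141, -0.0, 1.696]
wrist_force: [-1.2, 0.4, 2.8]
grip_width: 0.53
finger_force: 36.3
```

Emit:
{"fn": "drive_tool", "kwargs": {"rows": [[[0,0,0,0,0,0],[0,0,0,0,0,0],[0,0,0,0,0,0],[0,0,0,0,0,0],[0,0,0,0,0,0]]], "fingers": 1}}

```text
time: 25.3
tool_pos: [0.5129, 0.3395, 0.0332]
ee_rot: [-3.142, 0.0, 1.696]
wrist_force: [-0.7, -0.6, 0.4]
grip_width: 1.002
finger_force: 0.0
```

Emit:
{"fn": "drive_tool", "kwargs": {"rows": [[[0,0,0.01,0,0,0],[0,0,0.03,0,0,0],[0,0,0.065,0,0,0],[0,0,0.1,0,0,0],[0,0,0.135,0,0,0]]]}}

```text
time: 25.72
tool_pos: [0.5126, 0.3394, 0.1705]
ee_rot: [-3.142, 0.0, 1.696]
wrist_force: [1.1, -0.3, 0.3]
grip_width: 0.997
finger_force: 0.0
```

```bash
python3 chk.py 2
```

```text
scene 325 0.085 [ 0.698 -0.039  0.084]
scene 146 0.053 [0.543 0.099 0.05 ]
scene 270 0.066 [0.534 0.18  0.063]
scene 463 0.08 [0.525 0.258 0.077]
scene 788 0.095 [0.516 0.337 0.092]
side 462 0.095 [0.512 0.327 0.093]
side 74 0.053 [0.542 0.096 0.051]
side 197 0.088 [ 0.697 -0.042  0.086]
```

View pics/scene2.png

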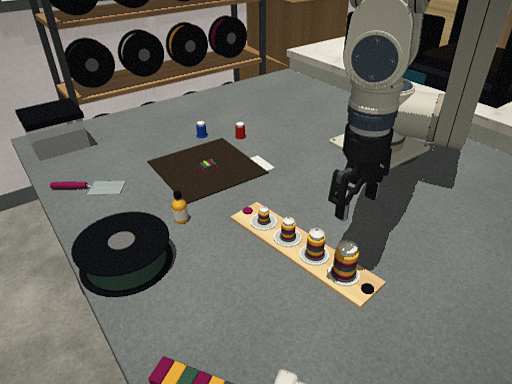

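All four towers stand upright on their discs in order of size, from (263,215) by the magenta button to (345,260). Each is within about 4 mm of its disc's centre, the glue hasn't moved, and the gripper is clear.

```bash
python3 -c "
from cell import *
print(sign_off())"
```

```text
the job is handed in; nothing more can be done
None
```

The job is handed in: all four lighthouses stand upright on their discs, smallest by the magenta button to largest at the far end. By my last measurements each is within about 4 mm of its disc's centre, and the glue bottle was not moved; the sign-off call returned no verdict.

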